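# Comb spilt marking pencils into the grooved tray

### The job

Three short hexagonal marking pencils have spilt askew across the ridges of the grooved metal tray. Pick up the standing hand rake, comb it through the tray across the grooves, so that every pencil lies down in a groove, parallel to it; move the pencils with the rake only, never with the fingers, and do not press the rake hard on the tray. Then stand the rake upright on the bench again beside the tray and let go, leaving the marker pen and the test cassette where they are.

Things in the scene. Friction and masses are not known exactly. Their poses are not given: they have to be found in the camera images.
- tray: fixed metal tray, outside 286 mm (x) by 196 mm (y), walls 6 mm thick, 34 mm high. Origin: centre of its underside on the bench, z up. Seven straight grooves run along its y over the inner width of 184 mm, centres at x = -66, -44, -22, 0, 22, 44, 66 mm, each 17 mm wide, 13 mm deep, floor 6 mm above the underside. The flat ridges between are 5 mm wide, tops 19 mm above the underside
- landing_minus (a point): centre of the flat landing at the tray's -x end, at ridge height (19 mm above the underside): from the outermost groove at x = -75 mm to the end wall at -137 mm, 184 mm wide. Free of pencils at the start: the rake can be lowered here before it is drawn along the tray's x
- landing_plus (a point): centre of the like landing at the tray's +x end, x = 75 to 137 mm. Combing works with the tine tips 1 to 6 mm above the ridges, where they clear pencils that already lie in grooves
- rake: loose hand rake, about 220 g, standing on its tines on the bench. Origin: centre of its underside (tine tips), z up. 11 flat steel tines 16 mm apart in a row along its y, each 7 mm thick, 26 mm deep (x), 29 mm tall, under a head bar 168 mm (y) by 26 mm (x) whose top is 43 mm above the tips. The row works as a pusher 168 mm long, facing +x and -x alike
- rake_grip (a point): point to pinch on the rake's upright grip, on its centre line 80 mm above the tine tips. The grip is 16 mm thick (rake x) and 44 mm wide (rake y) and rises from a collar at 47 mm to 107 mm above the tips; pinch it across its thickness from above
- pencil_a: hexagonal wooden marking pencil, 84 mm long, 12 mm across flats (14 over corners), 18 g, the last 8 mm a blunt cone. Origin: on its axis at mid length; x runs to the point. At first it lies askew over the ridges, 26 to 44 degrees off the grooves, axis 25 mm above the tray's underside; in a groove 12 to 13 mm. The tines push it ahead by about as much as they turn it, so short strokes from both ends by turns work best
- pencil_b: hexagonal wooden marking pencil, 84 mm long, 12 mm across flats (14 over corners), 18 g, the last 8 mm a blunt cone. Origin: on its axis at mid length; x runs to the point. At first it lies askew over the ridges, 26 to 44 degrees off the grooves, axis 25 mm above the tray's underside; in a groove 12 to 13 mm. The tines push it ahead by about as much as they turn it, so short strokes from both ends by turns work best
- pencil_c: hexagonal wooden marking pencil, 84 mm long, 12 mm across flats (14 over corners), 18 g, the last 8 mm a blunt cone. Origin: on its axis at mid length; x runs to the point. At first it lies askew over the ridges, 26 to 44 degrees off the grooves, axis 25 mm above the tray's underside; in a groove 12 to 13 mm. The tines push it ahead by about as much as they turn it, so short strokes from both ends by turns work best
- black_marker: marker pen 135 mm long lying on the bench in front of the work, a bystander; origin: centre of its underside
- cassette: flat white test cassette 20 by 70 by 5 mm lying on the bench in front of the work, a bystander; origin: centre of its underside

How it is judged:
By the outcome, as a careful person would: the job done as asked, in the order asked, and still so for the second after the job is handed in, with the robot touching nothing.
It also fails if it takes over 72 s, if anything falls off the work surface, if the arm or the gripper's body presses on something with over 40 N, if the wrist force passes 120 N, or if a joint passes its speed limit or range.

### The arm

A 6-joint arm with a two-finger parallel gripper is mounted at the origin on a cart in front of the work surface, level with it; the furniture and walls round the work are solid. World frame = base frame: x ahead of the robot, y to its left, z up, the work surface at z = 0. Lengths are in m, angles in rad, forces in N, time in s.
With the tool pointing down it reaches from about 0.275 to 0.85 m from the base axis. Payload 5.2 kg.
Tool frame: the origin (TCP) lies midway between the tips of the shut fingers; the grasp point (between the pads) lies 19 mm behind it; z points along the fingers, y is the direction in which the jaws open and shut (so a half turn about z gives the same grasp; the last joint's range is limited). The gripper opens to 85 mm and grips with 20 to 120 N. Pads are 22 mm wide; open, the fingers measure 114 mm over their backs; the gripper's body (76 mm by 85 mm) begins 54 mm behind the grasp point. The pads swing forward as they close: fully open they stand 13 mm farther back than shut.
Start: joints at [0.929, 0.259, 1.535, -0, 1.348, -0.203], TCP at [0.234, 0.498, 0.231] pointing down, gripper open.
Joint ranges: [-3.14, 3.14], [-0.91, 2.08], [0.19, 2.58], [-1.22, 4.36], [0.22, 2.71], [-3.12, 3.12]. Speed limits (rad/s): [2.57, 2.57, 3.14, 3.14, 3.14, 3.14].

### API

Orientations are given as a unit quaternion [w, x, y, z].
In Python, from plant import readout, vision, job_done gives the robot as it stands.
- The arm moves only by the shell command python3 -m handwheel 'ROWS' [OPENING] [FORCE]. ROWS is JSON, a list that holds one entry, the list of rows, each a list of 6 numbers: the shift along the tool's x, y, z in cm, then the turn, a rotation vector about the tool's x, y, z in degrees. A call has exactly 10 rows; each row shifts and turns the pose as measured when the row begins, along the tool's axes as they then stand; what a row does not reach is not made up. A row lasts 1/10 s, in which the tool goes at most 50 mm and 8.59 degrees, less where a joint would pass 70% of its speed; a pose out of reach is approached as far as the arm can. A call with a gripper value outside its range is refused whole. OPENING is the finger opening in cm, from 0 to 8.54, set as the call begins (- or left out, the last holds). The fingers move at their own pace and stop on an object; FORCE is the grip in N (left out, the last holds). Time passes only in rows, so rows that do not move let the fingers close, or fill a call up. It gives the time, the measured TCP pose, the force and the opening at its end, in the units of the state.
- readout.get_obs(): the state, without advancing time (a new reading comes with each control period).
- vision.snapshot(name): name is "side" or "top"; returns the picture (480x640x3 uint8, blue, green, red); there is no depth.
- vision.get_calibration(name): a dict with "fx", "fy", "cx", "cy" (pixels), "rvec" (rotation vector, rad) and "tvec" (3), from world to camera coordinates, as OpenCV has them. Camera axes: x right, y down, z forward; pixel columns grow to the right and rows downward; lengths in m; the calibration is good to about 2 mm. A picture is of the moment at which its call begins. get_calibration takes no time and is no camera call.
- job_done(): hands the job in, once; it reports no verdict.
The state is a dict: "clock": time; "joint_pos": joint angles; "joint_velocities": joint speeds; "joint_efforts": joint torques, N m; "position": TCP position; "tool_rot": TCP orientation; "force": force on the tool from outside, world axes, zero at the start; "wrist_torque": the same for the moment, N m; "opening": finger opening in m.
Only numpy, scipy, OpenCV 4.12 (cv2) and the standard library are available. Lean on these libraries where they do the work, as an engineer would, in place of code of your own. Each camera call takes 0.05 s, during which the arm holds its last target.

## Working session

There is one attempt and no reset: what is moved stays moved. The work goes in short steps, Python scripts to look and compute and a shell command to move; the robot and the scene stay as the last step left them, time stands still between calls to the robot, and variables do not carry over. Pictures are saved under pics/ and viewed, and the job is handed in when it is done.

```bash
ls; mkdir -p pics; python3 - <<'E'
from plant import readout, vision
import cv2
o=readout.get_obs()
for k,v in o.items(): print(k,v)
for n in("side","top"):
    cv2.imwrite(f"pics/{n}0.png",vision.snapshot(n)); print(n,vision.get_calibration(n))
E
```

```text
pics
clock 0.0
joint_pos [ 9.29230008e-01  2.59351079e-01  1.53609460e+00 -9.66398410e-08
  1.34798526e+00 -2.02803155e-01]
joint_velocities [ 0.00079977  0.00082065  0.00011286  0.00048127 -0.00099515 -0.00147666]
joint_efforts [ 7.55175315e-04 -4.46047282e+01 -2.90565491e+01 -3.18356524e-04
  1.15934302e-02  1.28302523e-05]
position [0.23330909 0.49748051 0.23046572]
tool_rot [-3.76580936e-04  2.17625966e-01  9.76031810e-01 -8.38460205e-04]
force [-0.11569598  0.04095595 -0.02376431]
wrist_torque [-0.0201913   0.01178819  0.02000051]
opening 0.08535829611911244
side {'fx': 463.96643204627134, 'fy': 463.96643204627134, 'cx': 316.5841243883307, 'cy': 237.2888148076954, 'rvec': array([ 0.19721857, -2.72250759,  1.41031216]), 'tvec': array([0.48920992, 0.11941889, 0.9331722 ])}
top {'fx': 564.7491835732081, 'fy': 564.7491835732081, 'cx': 315.27106057692396, 'cy': 242.33685531042002, 'rvec': array([ 2.20242528, -2.19075017,  0.0585334 ]), 'tvec': array([-0.01230546,  0.4831072 ,  1.38890911])}
```

View pics/top0.png

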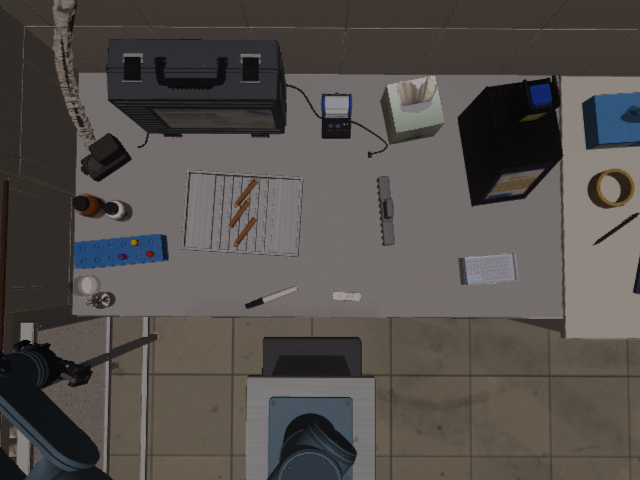

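View pics/side0.png

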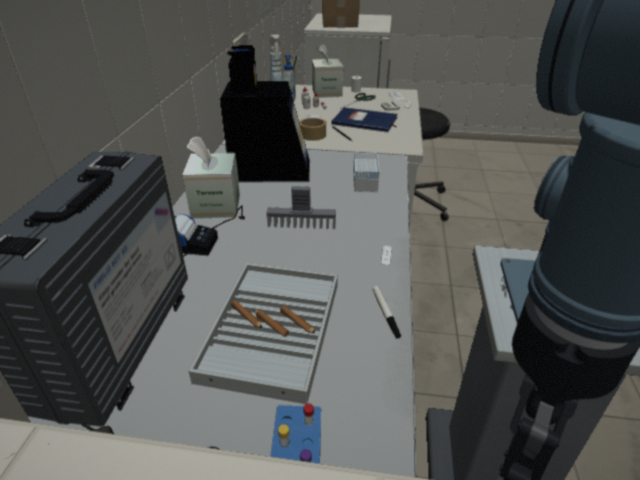

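The top view shows the tray at about (243,213), three orange pencils over its middle at (247,192), (240,213) and (245,231), and the rake at (387,210). The marker is at (272,297) and the cassette at (347,296). Next I'll measure them.

```bash
cat > h.py <<'E'
import numpy as np, cv2
from plant import readout, vision
def cal(n):
    c=vision.get_calibration(n); K=np.array([[c['fx'],0,c['cx']],[0,c['fy'],c['cy']],[0,0,1]]); R=cv2.Rodrigues(c['rvec'])[0]
    return K,R,np.array(c['tvec']).ravel(),c
def ray(n,px,z):
    K,R,t,_=cal(n); px=np.atleast_2d(px).astype(float)
    d=(R.T@np.linalg.inv(K)@np.c_[px,np.ones(len(px))].T).T; o=-R.T@t
    return o+d*((z-o[2])/d[:,2])[:,None]
def proj(n,P):
    K,R,t,c=cal(n); return cv2.projectPoints(np.atleast_2d(P).astype(float),c['rvec'],c['tvec'],K,None)[0][:,0]
def shot(n,name,box=None,s=4):
    im=vision.snapshot(n); cv2.imwrite(f'pics/{name}_raw.png',im)
    if box:
        x0,y0,x1,y1=box; cv2.imwrite(f'pics/{name}.png',cv2.resize(im[y0:y1,x0:x1],None,fx=s,fy=s,interpolation=cv2.INTER_CUBIC))
    return im
E
python3 - <<'E'
import cv2,numpy as np
im=cv2.imread('pics/top0.png')
cv2.imwrite('pics/a.png',cv2.resize(im[160:265,170:315],None,fx=5,fy=5,interpolation=cv2.INTER_CUBIC))
cv2.imwrite('pics/b.png',cv2.resize(im[165:255,360:415],None,fx=6,fy=6,interpolation=cv2.INTER_CUBIC))
from h import *
print(-cal('top')[1].T@cal('top')[2], -cal('side')[1].T@cal('side')[2])
E
```

```text
[ 0.41158566 -0.00686873  1.41179409] [0.38173972 0.75699592 0.63689052]
```

View pics/a.png

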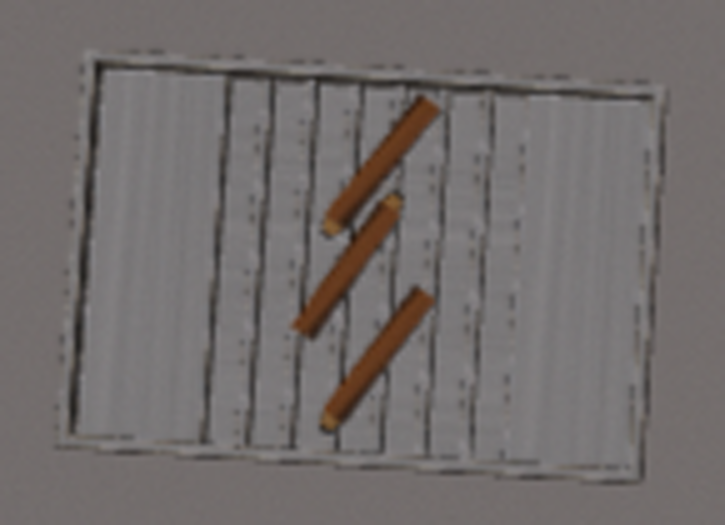

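View pics/b.png

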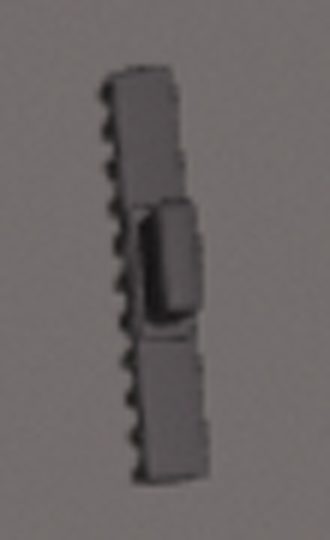

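```bash
python3 - <<'E'
from h import *
tc=np.array([(88,52),(662,87),(642,482),(60,447)])/5+[170,160]-0.4
P=ray('top',tc,.034); print(P.round(4)); print(P.mean(0)); 
e=lambda a,b:(np.linalg.norm(P[a]-P[b]),np.degrees(np.arctan2(*(P[b]-P[a])[[1,0]])))
print(e(0,1),e(3,2),e(0,3),e(1,2))
rc=np.array([(112,72),(172,66),(207,473),(145,481)])/6+[360,165]-.4
P=ray('top',rc,.043); print(P.round(4),P.mean(0)); print(e(0,3),e(1,2),e(0,1))
gc=np.array([(162,203),(197,200),(203,308),(167,315)])/6+[360,165]-.4
P=ray('top',gc,.107); print(P.round(4),P.mean(0)); print(e(0,3),e(1,2),e(0,1))
# pencils
im=cv2.imread('pics/top0.png');hsv=cv2.cvtColor(im,cv2.COLOR_BGR2HSV)
m=cv2.inRange(hsv,(5,110,60),(20,255,255)); m[:, :180]=0;m[:,310:]=0;m[:160]=0;m[265:]=0
for c in cv2.findContours(m,0,2)[0]:
    if cv2.contourArea(c)<20: continue
    r=cv2.minAreaRect(c); q=ray('top',cv2.boxPoints(r),.03); print(r, ray('top',[r[0]],.028))
    (vx,vy,x,y)=cv2.fitLine(c,2,0,.01,.01).ravel(); a=ray('top',[(x,y),(x+20*vx,y+20*vy)],.025);d=a[1]-a[0];print(np.degrees(np.arctan2(d[1],d[0])))
E
```

```text
[[0.6584 0.306  0.034 ]
 [0.6426 0.0238 0.034 ]
 [0.4485 0.0323 0.034 ]
 [0.464  0.3164 0.034 ]]
[0.55337474 0.16960031 0.034     ]
(np.float64(0.28266976670495797), np.float64(-93.19118809754826)) (np.float64(0.28453982847693227), np.float64(-93.13692719941197)) (np.float64(0.19462686958334946), np.float64(176.94082585947137)) (np.float64(0.19437071161923283), np.float64(177.49222724494595))
[[ 0.6432 -0.1627  0.043 ]
 [ 0.6458 -0.1871  0.043 ]
 [ 0.48   -0.201   0.043 ]
 [ 0.4766 -0.1759  0.043 ]] [ 0.56136995 -0.18168753  0.043     ]
(np.float64(0.16710766483673262), np.float64(-175.44249056890186)) (np.float64(0.16638777199804822), np.float64(-175.19387689365183)) (np.float64(0.024568763401864247), np.float64(-83.92945890010483))
[[ 0.5814 -0.1747  0.107 ]
 [ 0.5826 -0.1883  0.107 ]
 [ 0.5406 -0.1905  0.107 ]
 [ 0.5378 -0.1766  0.107 ]] [ 0.5606014  -0.18253785  0.107     ]
(np.float64(0.04355611046606337), np.float64(-177.52445947762192)) (np.float64(0.042026483650810714), np.float64(-176.93372075420942)) (np.float64(0.013615846990585495), np.float64(-84.76103012796972))
((244.36155700683594, 231.392333984375), (4.560701370239258, 32.97737503051758), 37.87498474121094) [[0.50833586 0.16453138 0.028     ]]
-36.70873720303128
((239.4405517578125, 212.45675659179688), (4.631852149963379, 33.011138916015625), 36.02737808227539) [[0.55494485 0.17717485 0.028     ]]
-35.825313542633985
((244.92990112304688, 192.9422607421875), (4.7223968505859375, 32.784332275390625), 39.47245788574219) [[0.60328987 0.16423925 0.028     ]]
-36.72126937137928
```

```bash
cat >> h.py <<'E'
from scipy.spatial.transform import Rotation as Ro
def go(x,y,z,yaw):
    """needed turn (tool rotvec deg) to tool-down with tool y at yaw deg; shift cm in present and in final tool frame"""
    o=readout.get_obs(); q=np.array(o['tool_rot']); R0=Ro.from_quat(np.r_[q[1:],q[0]])
    a=np.radians(yaw); ty=np.array([np.cos(a),np.sin(a),0]); tz=np.array([0,0,-1]); tx=np.cross(ty,tz)
    R1=Ro.from_matrix(np.c_[tx,ty,tz]); d=(np.array([x,y,z])-o['position'])*100
    yy=R0.apply([0,1,0])
    print('t',round(o['clock'],2),'pos',np.round(o['position'],4),'yaw',np.degrees(np.arctan2(yy[1],yy[0])).round(2),'F',np.round(o['force'],1),'M',np.round(o['wrist_torque'],2),'open',round(o['opening'],4))
    print('turn',np.degrees((R0.inv()*R1).as_rotvec()).round(2),'shift now',R0.inv().apply(d).round(2),'after turn',R1.inv().apply(d).round(2))
E
python3 -c "
from h import *
go(.561,-.182,.21,94.7)"
```

```text
t 0.1 pos [0.2333 0.4975 0.2306] yaw 64.86 F [ 0.7  0.3 -0.3] M [0.03 0.04 0.06] open 0.0853
turn [ -0.08  -0.04 -29.84] shift now [-58.53 -47.59   2.11] after turn [-27.09 -70.41   2.06]
```

```bash
python3 -m handwheel '[[[0,0,0,0,0,-7.5],[0,0,0,0,0,-7.5],[0,0,0,0,0,-7.5],[0,0,0,0,0,-7.3],[-1.5,-4,0,0,0,0],[-1.5,-4,0,0,0,0],[-1.5,-4,0,0,0,0],[-1.5,-4,0,0,0,0],[-1.5,-4,0,0,0,0],[-1.5,-4,0,0,0,0]]]' 8.5; python3 -c "
from h import *
go(.561,-.182,.21,94.7)"
```

```text
clock: 1.1
position: [0.3468, 0.2634, 0.226]
tool_rot: [-0.004, -0.057, 0.998, -0.003]
force: [0.7, -0.5, 0.8]
opening: 0.085
t 1.1 pos [0.3468 0.2634 0.226 ] yaw 96.56 F [ 0.7 -0.5  0.8] M [ 0.01 -0.04 -0.03] open 0.085
turn [-0.31 -0.46  1.86] shift now [-16.21 -46.69   1.72] after turn [-17.7  -46.15   1.6 ]
```

```bash
python3 -m handwheel '[[[-1.8,-4.6,0.1,0,0,1],[-1.8,-4.6,0.1,0,0,0.5],[-1.8,-4.6,0.1,0,0,0],[-1.8,-4.6,0.1,0,0,0],[-1.8,-4.6,0.1,0,0,0],[-1.8,-4.6,0.1,0,0,0],[-1.8,-4.6,0.1,0,0,0],[-1.8,-4.6,0.1,0,0,0],[-1.8,-4.6,0.1,0,0,0],[0,0,0,0,0,0]]]'; python3 -c "
from h import *
go(.561,-.182,.13,94.7)"
```

```text
clock: 2.1
position: [0.5457, -0.147, 0.2146]
tool_rot: [-0.005, -0.041, 0.999, -0.003]
force: [-0.8, 0.6, -0.8]
opening: 0.0853
t 2.1 pos [ 0.5457 -0.147   0.2146] yaw 94.71 F [-0.8  0.6 -0.8] M [ 0.01  0.01 -0.01] open 0.0853
turn [-0.28 -0.55  0.01] shift now [-1.32 -3.57  8.47] after turn [-1.23 -3.61  8.46]
```

```bash
python3 -m handwheel '[[[-0.65,-1.8,2.2,-0.3,-0.5,0],[-0.65,-1.8,2.2,0,0,0],[0,0,2,0,0,0],[0,0,2,0,0,0],[0,0,0,0,0,0],[0,0,0,0,0,0],[0,0,0,0,0,0],[0,0,0,0,0,0],[0,0,0,0,0,0],[0,0,0,0,0,0]]]'; python3 -c "
from h import *
go(.561,-.182,.061,94.7)
shot('side','s1',(230,150,430,300),4);shot('top','t1',(340,150,460,270),5)"
```

```text
clock: 3.1
position: [0.562, -0.1824, 0.1297]
tool_rot: [0.0, -0.04, 0.999, 0.001]
force: [0.3, -0.1, -0.4]
opening: 0.0852
t 3.1 pos [ 0.562  -0.1824  0.1297] yaw 94.59 F [ 0.3 -0.1 -0.4] M [ 0.02 -0.02  0.04] open 0.0852
turn [ 0.09  0.02 -0.11] shift now [0.1  0.04 6.87] after turn [0.1  0.05 6.87]
```

View pics/s1.png

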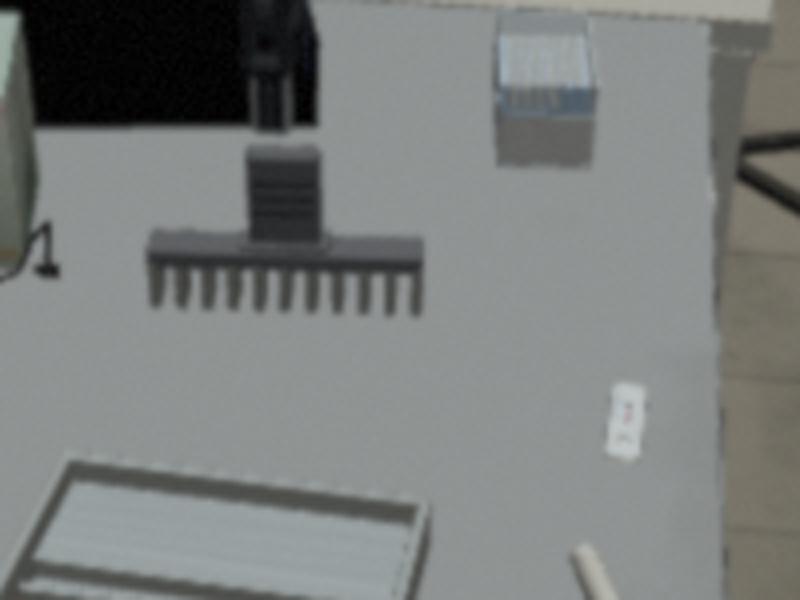

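View pics/t1.png

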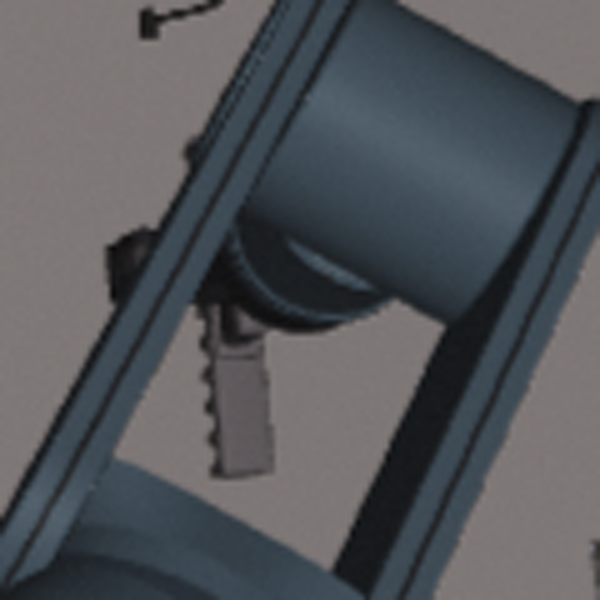

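The side view shows a finger at zoomed (270,120), directly above the grip top at (284,150). The gripper is centred, so I'll descend and grip.

```bash
python3 -m handwheel '[[[0,0,2,0,0,0],[0,0,2,0,0,0],[0,0,1.5,0,0,0],[0,0,1,0,0,0],[0,0,0.5,0,0,0],[0,0,0,0,0,0],[0,0,0,0,0,0],[0,0,0,0,0,0],[0,0,0,0,0,0],[0,0,0,0,0,0]]]'; python3 -c "
from h import *
go(.561,-.182,.061,94.7)"

```

```text
clock: 4.2
position: [0.5651, -0.1841, 0.0618]
tool_rot: [0.004, -0.04, 0.999, -0.002]
force: [0.1, 0.8, 0.0]
opening: 0.0851
t 4.2 pos [ 0.5651 -0.1841  0.0618] yaw 94.59 F [0.1 0.8 0. ] M [ 0.02 -0.08 -0.06] open 0.0851
turn [-0.19  0.44 -0.11] shift now [0.39 0.24 0.07] after turn [0.39 0.24 0.08]
```

```bash
python3 -m handwheel '[[[0.35,0.2,0.05,-0.2,0.4,0],[0,0,0,0,0,0],[0,0,0,0,0,0],[0,0,0,0,0,0],[0,0,0,0,0,0],[0,0,0,0,0,0],[0,0,0,0,0,0],[0,0,0,0,0,0],[0,0,0,0,0,0],[0,0,0,0,0,0]]]'; python3 -c "
from h import *
go(.561,-.182,.061,94.7)"
python3 -m handwheel '[[[0,0,0,0,0,0],[0,0,0,0,0,0],[0,0,0,0,0,0],[0,0,0,0,0,0],[0,0,0,0,0,0],[0,0,0,0,0,0],[0,0,0,0,0,0],[0,0,0,0,0,0],[0,0,0,0,0,0],[0,0,0,0,0,0]]]' 0 90; python3 -c "
from h import *
go(.561,-.182,.061,94.7)"

```

```text
clock: 5.2
position: [0.5615, -0.1824, 0.0618]
tool_rot: [0.0, -0.04, 0.999, -0.0]
force: [-0.6, 0.2, 0.7]
opening: 0.0851
t 5.2 pos [ 0.5615 -0.1824  0.0618] yaw 94.59 F [-0.6  0.2  0.7] M [ 0.03  0.   -0.01] open 0.0851
turn [-0.01  0.05 -0.11] shift now [0.04 0.04 0.08] after turn [0.04 0.04 0.08]
clock: 6.2
position: [0.5616, -0.1824, 0.062]
tool_rot: [0.001, -0.04, 0.999, -0.0]
force: [0.1, -0.1, 0.8]
opening: 0.0151
t 6.2 pos [ 0.5616 -0.1824  0.062 ] yaw 94.59 F [ 0.1 -0.1  0.8] M [0.01 0.03 0.02] open 0.0151
turn [-0.01  0.07 -0.11] shift now [0.05 0.04 0.1 ] after turn [0.05 0.04 0.1 ]
```

```bash
python3 -m handwheel '[[[0,0,-2,0,0,0],[0,0,-2,0,0,0],[0,0,-2,0,0,0],[0,0,-1.5,0,0,0],[0,0,0,0,0,4],[0,0,0,0,0,3.8],[0,0,0,0,0,0],[0,0,0,0,0,0],[0,0,0,0,0,0],[0,0,0,0,0,0]]]'; python3 -c "
from h import *
go(.5477,.0638,.132,86.8)
shot('side','s2',(230,120,430,270),4);shot('top','t2',(340,150,460,270),5)"

```

```text
clock: 7.2
position: [0.5576, -0.1803, 0.1346]
tool_rot: [-0.005, 0.028, 1.0, 0.003]
force: [0.3, -0.2, -2.4]
opening: 0.0156
t 7.2 pos [ 0.5576 -0.1803  0.1346] yaw 86.76 F [ 0.3 -0.2 -2.4] M [-0.   -0.02  0.05] open 0.0156
turn [ 0.29 -0.55 -0.04] shift now [ 2.37 24.32  0.41] after turn [ 2.35 24.32  0.26]
```

View pics/s2.png

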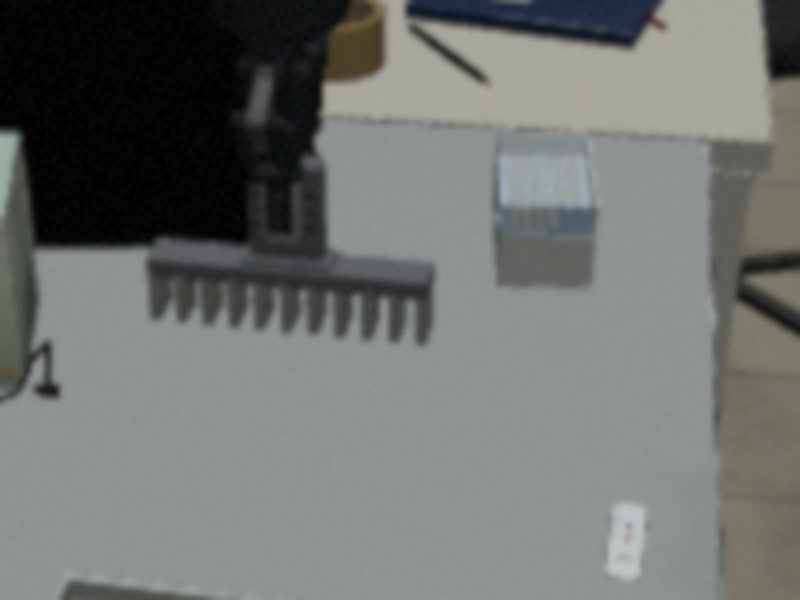

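View pics/t2.png

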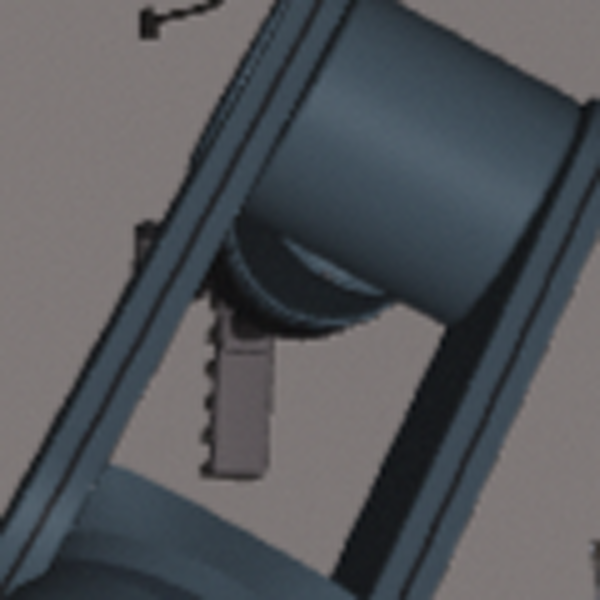

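The rake is lifted, hanging level in the side view. Its tine tips run from zoomed (150,319) to (428,345).

```bash
python3 -c "
from h import *
P=ray('side',np.array([(150,319),(428,345)])/4+[230,120],.0726);print(P,np.linalg.norm(P[0]-P[1]),P.mean(0))
# pencil ends in tray frame
a=np.radians(-93.1);u=np.array([np.cos(a),np.sin(a)]);v=np.array([-u[1],u[0]]);C=np.array([.5534,.1696])
for c in [(.603,.164),(.555,.177),(.508,.1645)]:
  d=np.array(c)-C; print('uv',u@d*1e3,v@d*1e3)
"
python3 -m handwheel '[[[0.3,3.5,0.03,0.3,-0.5,0],[0.3,3.5,0.03,0,0,0],[0.3,3.5,0.03,0,0,0],[0.3,3.5,0.03,0,0,0],[0.3,3.5,0.03,0,0,0],[0.3,3.5,0.03,0,0,0],[0.3,3.5,0.03,0,0,0],[0,0,0,0,0,0],[0,0,0,0,0,0],[0,0,0,0,0,0]]]'; python3 -c "
from h import *
go(.5477,.0638,.132,86.8)"
```

```text
[[ 0.63756158 -0.17051903  0.0726    ]
 [ 0.47038092 -0.16444418  0.0726    ]] 0.16729100262192687 [ 0.55397125 -0.1674816   0.0726    ]
uv 2.909496229781931 49.83026020089481
uv -7.4756974611896 1.1974754564346486
uv 7.547715128172467 -45.05776288658765
clock: 8.3
position: [0.5512, 0.0723, 0.132]
tool_rot: [0.001, 0.028, 1.0, -0.001]
force: [-0.2, -0.4, -1.9]
opening: 0.0151
t 8.3 pos [0.5512 0.0723 0.132 ] yaw 86.75 F [-0.2 -0.4 -1.9] M [ 0.01 -0.04  0.02] open 0.0151
turn [-0.09  0.09 -0.05] shift now [ 0.3  -0.87  0.  ] after turn [ 0.3  -0.87 -0.  ]
```

```bash
python3 -m handwheel '[[[0.15,-0.85,0.5,0,0,0],[0,0,1,0,0,0],[0,0,1,0,0,0],[0,0,0.8,0,0,0],[0,0,0,0,0,0],[0,0,0,0,0,0],[0,0,0,0,0,0],[0,0,0,0,0,0],[0,0,0,0,0,0],[0,0,0,0,0,0]]]'; python3 -c "
from h import *
go(.5497,.0638,.0845,86.8)
shot('side','s3',(180,200,380,350),4);shot('top','t3',(160,150,320,270),5)"

```

```text
clock: 9.3
position: [0.5495, 0.0588, 0.0956]
tool_rot: [0.0, 0.031, 1.0, -0.001]
force: [-0.9, -0.1, -2.3]
opening: 0.0148
t 9.3 pos [0.5495 0.0588 0.0956] yaw 86.43 F [-0.9 -0.1 -2.3] M [ 0.03 -0.05  0.03] open 0.0148
turn [-0.13  0.05 -0.37] shift now [0.02 0.5  1.1 ] after turn [0.01 0.5  1.11]
```

View pics/s3.png

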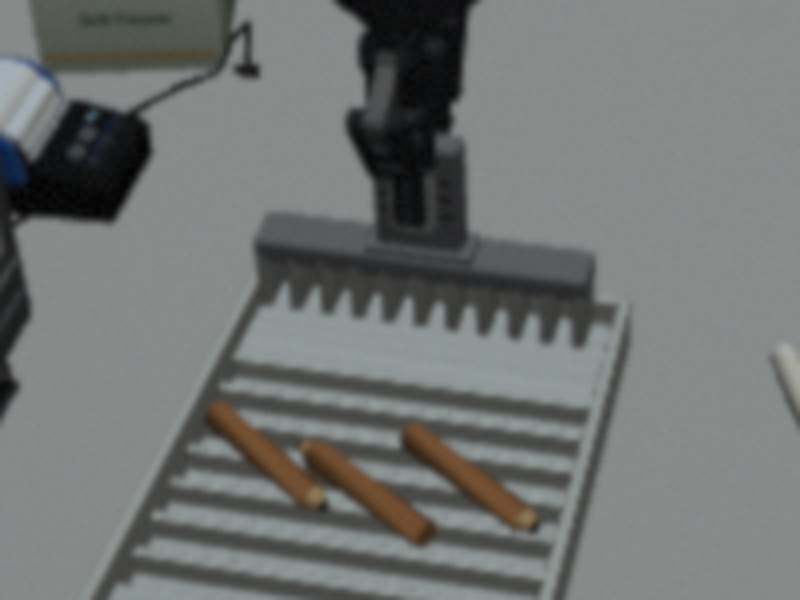

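View pics/t3.png

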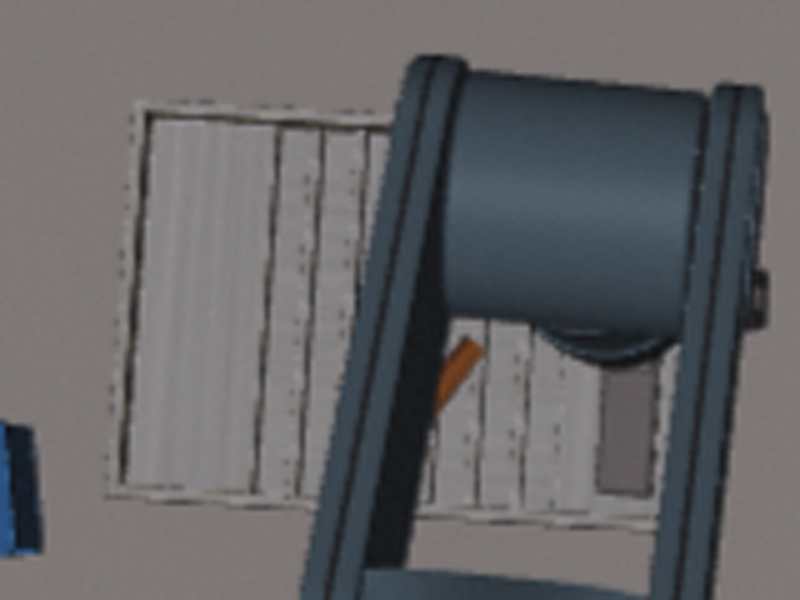

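```bash
python3 -c "
from h import *
a=np.radians(-93.1);u=np.array([np.cos(a),np.sin(a)]);v=np.array([-u[1],u[0]]);C=np.array([.5534,.1696])
P=ray('side',np.array([(262,301),(588,345)])/4+[180,200]-.4,.0336)
for p in P: d=p[:2]-C; print(p,u@d,v@d)
# corners of tray in side view check
for s,t in [(1,1),(1,-1),(-1,1),(-1,-1)]:
  p=C+u*.143*s+v*.098*t; print(s,t,proj('side',[[*p,.034]])[0]*1)
print('zoom', [(proj('side',[[*(C+u*.098+v*k),.034]])[0]-[180,200])*4 for k in (.092,-.092)])
im=cv2.imread('pics/side0.png');cv2.imwrite('pics/sa.png',cv2.resize(im[250:400,180:350],None,fx=4,fy=4,interpolation=cv2.INTER_CUBIC))
"

```

```text
[0.63140314 0.06264765 0.0336    ] 0.10257752189431152 0.08367284910290593
[0.46386048 0.07246311 0.0336    ] 0.10183693567499796 -0.08415544775958234
1 1 [244.76486813 261.69794519]
1 -1 [336.99251028 273.41214672]
-1 1 [187.28392874 370.00701694]
-1 -1 [306.55647086 390.35954975]
zoom [array([241.64924427, 302.43052467]), array([600.78274414, 349.96690917])]
```

View pics/sa.png

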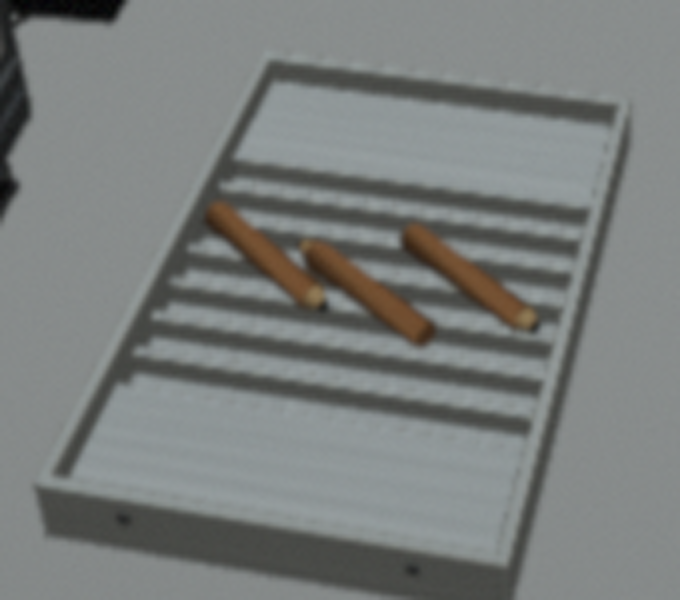

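```bash
python3 -m handwheel '[[[0,0.3,0.5,-0.1,0,-0.4],[0,0,0.5,0,0,0],[0,1,0,0,0,0],[0,1,0,0,0,0],[0,1,0,0,0,0],[0,1,0,0,0,0],[0,0.8,0,0,0,0],[0,0.8,0,0,0,0],[0,0,0,0,0,0],[0,0,0,0,0,0]]]'; python3 -c "
from h import *
go(.5497,.130,.0845,86.8)
shot('side','s4',(180,200,380,350),4)"

```

```text
clock: 10.4
position: [0.5529, 0.1248, 0.0847]
tool_rot: [0.001, 0.026, 1.0, 0.0]
force: [-0.2, -0.1, -3.4]
opening: 0.0148
t 10.4 pos [0.5529 0.1248 0.0847] yaw 86.99 F [-0.2 -0.1 -3.4] M [ 0.02  0.   -0.03] open 0.0148
turn [0.01 0.07 0.19] shift now [0.34 0.5  0.02] after turn [0.34 0.5  0.02]
```

View pics/s4.png

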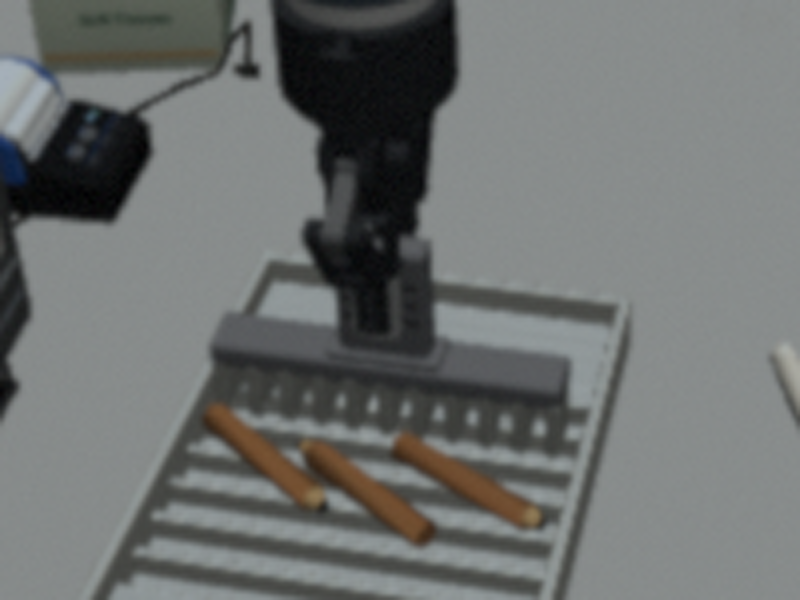

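The rake is in the tray and clear of both walls. It has just nudged the right-hand pencil's far end at (405,445). I'll continue the stroke.

```bash
python3 -m handwheel '[[[0.15,0.5,0,0,0,0.2],[0.0,0.5,0,0,0,0],[0,0.5,0,0,0,0],[0,0,0,0,0,0],[0,0,0,0,0,0],[0,0,0,0,0,0],[0,0,0,0,0,0],[0,0,0,0,0,0],[0,0,0,0,0,0],[0,0,0,0,0,0]]]'; python3 -c "
from h import *
go(.5517,.145,.0845,86.8)
shot('side','s5',(180,200,380,350),4)"

```

```text
clock: 11.45
position: [0.5523, 0.1396, 0.0847]
tool_rot: [0.001, 0.029, 1.0, -0.0]
force: [0.2, -0.3, -1.8]
opening: 0.0151
t 11.45 pos [0.5523 0.1396 0.0847] yaw 86.63 F [ 0.2 -0.3 -1.8] M [-0.03 -0.01  0.02] open 0.0151
turn [-0.01  0.06 -0.17] shift now [0.09 0.54 0.02] after turn [0.09 0.54 0.02]
```

View pics/s5.png

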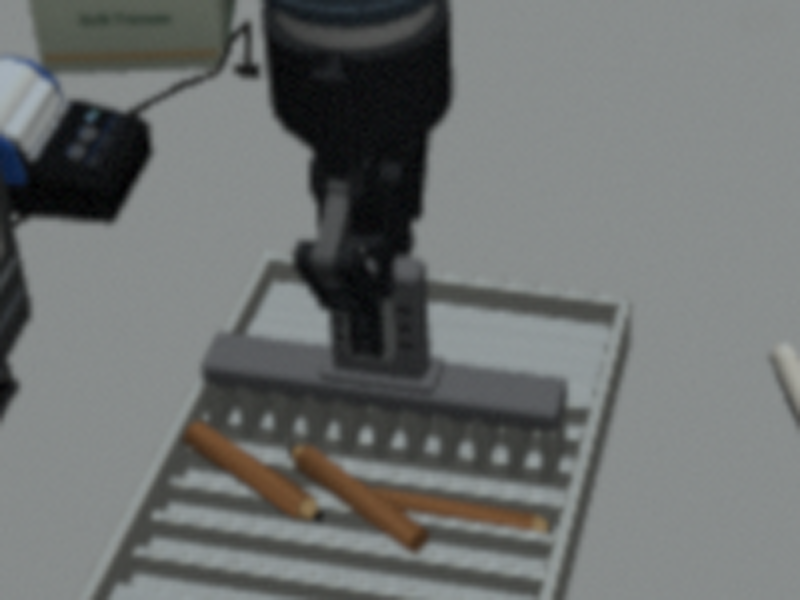

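The right pencil has dropped into a groove along (390,492)–(540,522), and the middle one still lies across its far end. I'll keep going the same way.

```bash
python3 -m handwheel '[[[0.05,0.5,0,0,0,-0.2],[0.0,0.5,0,0,0,0],[0,0.4,0,0,0,0],[0,0,0,0,0,0],[0,0,0,0,0,0],[0,0,0,0,0,0],[0,0,0,0,0,0],[0,0,0,0,0,0],[0,0,0,0,0,0],[0,0,0,0,0,0]]]'; python3 -c "
from h import *
go(.5517,.155,.0845,86.8)
shot('side','s6',(180,200,380,350),4)"

```

```text
clock: 12.5
position: [0.5525, 0.1549, 0.0847]
tool_rot: [0.0, 0.027, 1.0, -0.0]
force: [0.2, -0.4, -3.5]
opening: 0.0148
t 12.5 pos [0.5525 0.1549 0.0847] yaw 86.86 F [ 0.2 -0.4 -3.5] M [-0.04 -0.02 -0.02] open 0.0148
turn [-0.01  0.05  0.06] shift now [0.08 0.   0.02] after turn [0.08 0.   0.02]
```

View pics/s6.png

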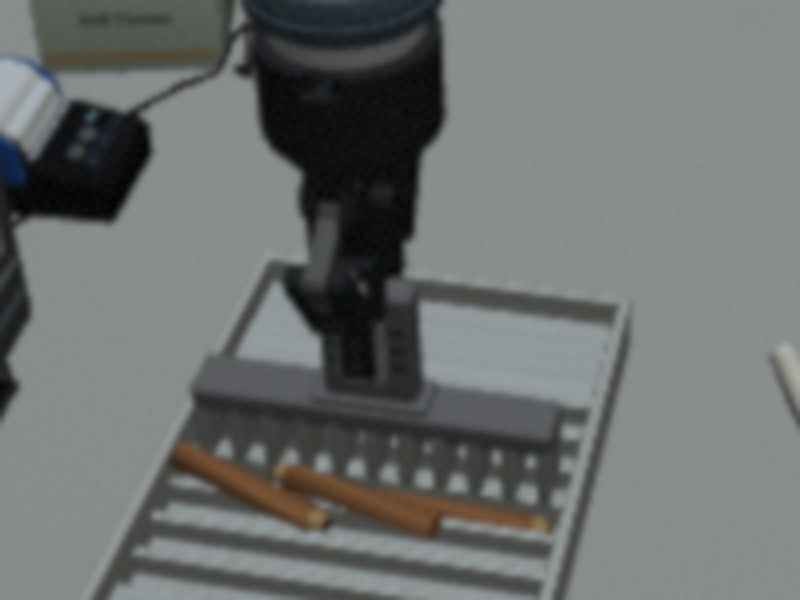

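The left and middle pencils are turning towards the grooves.

```bash
python3 -m handwheel '[[[0.05,0.4,0,0,0,0],[0.0,0.4,0,0,0,0],[0,0.3,0,0,0,0],[0,0,0,0,0,0],[0,0,0,0,0,0],[0,0,0,0,0,0],[0,0,0,0,0,0],[0,0,0,0,0,0],[0,0,0,0,0,0],[0,0,0,0,0,0]]]'; python3 -c "
from h import *
go(.5527,.167,.0845,86.8)
shot('side','s7',(180,200,380,350),4)"

```

```text
clock: 13.55
position: [0.5527, 0.167, 0.0847]
tool_rot: [0.001, 0.027, 1.0, -0.0]
force: [-0.3, -0.2, -1.6]
opening: 0.0151
t 13.55 pos [0.5527 0.167  0.0847] yaw 86.86 F [-0.3 -0.2 -1.6] M [0.   0.03 0.  ] open 0.0151
turn [-0.01  0.06  0.06] shift now [-0.    0.    0.02] after turn [-0.    0.    0.02]
```

View pics/s7.png

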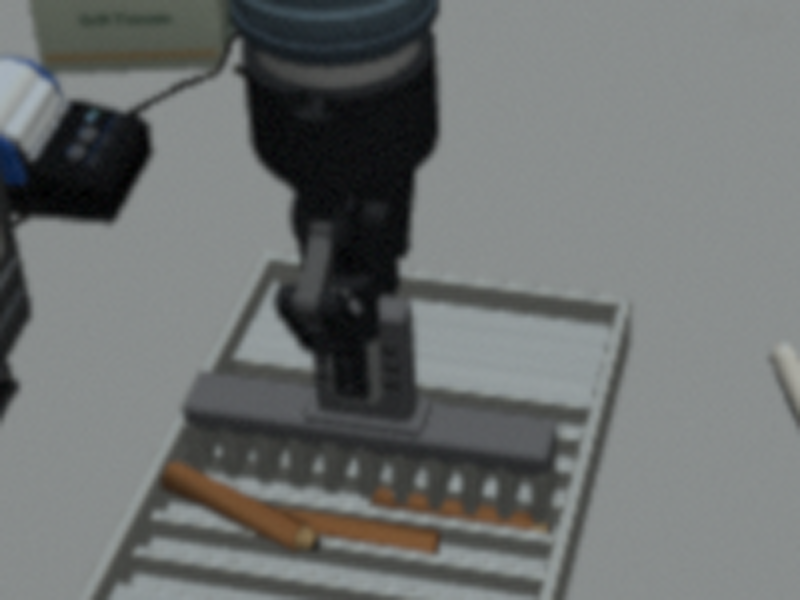

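The middle pencil is now down in the next groove too. Only the left one remains, lying across the middle one's end.

```bash
python3 -m handwheel '[[[0.0,0.4,0,0,0,0],[0.0,0.4,0,0,0,0],[0,0.4,0,0,0,0],[0,0,0,0,0,0],[0,0,0,0,0,0],[0,0,0,0,0,0],[0,0,0,0,0,0],[0,0,0,0,0,0],[0,0,0,0,0,0],[0,0,0,0,0,0]]]'; python3 -c "
from h import *
go(.5527,.179,.0845,86.8)
shot('side','s8',(180,200,380,350),4)"

```

```text
clock: 14.6
position: [0.5533, 0.1801, 0.0846]
tool_rot: [0.0, 0.027, 1.0, -0.0]
force: [0.2, -0.5, -3.0]
opening: 0.0146
t 14.6 pos [0.5533 0.1801 0.0846] yaw 86.87 F [ 0.2 -0.5 -3. ] M [0.01 0.02 0.01] open 0.0146
turn [-0.01  0.05  0.07] shift now [ 0.06 -0.12  0.01] after turn [ 0.06 -0.12  0.01]
```

View pics/s8.png

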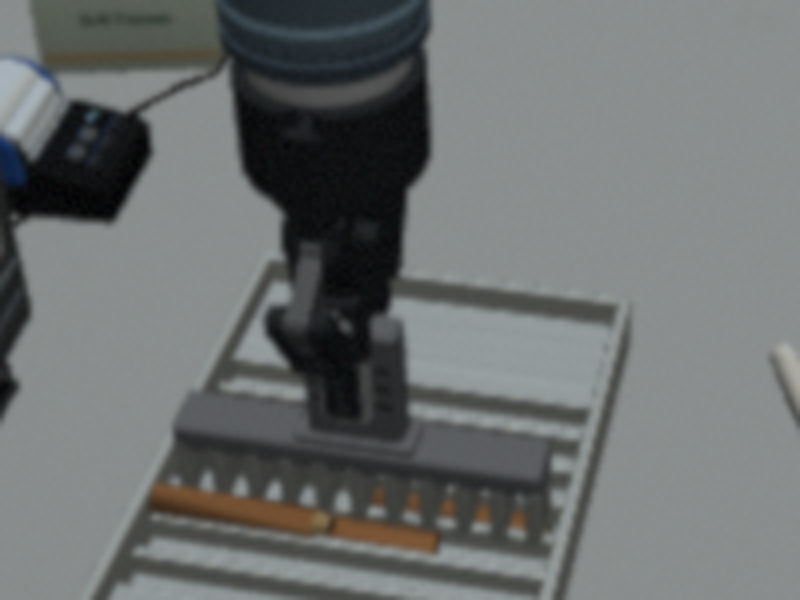

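The left pencil is parallel now, but it seems to lie on top of the middle one or on a ridge. I'll push on a little.

```bash
python3 -m handwheel '[[[0.0,0.4,0,0,0,0],[0.0,0.4,0,0,0,0],[0,0,0,0,0,0],[0,0,0,0,0,0],[0,0,0,0,0,0],[0,0,0,0,0,0],[0,0,0,0,0,0],[0,0,0,0,0,0],[0,0,0,0,0,0],[0,0,0,0,0,0]]]'; python3 -c "
from h import *
go(.5537,.188,.0845,86.8)
shot('side','s9',(180,200,380,350),4)"

```

```text
clock: 15.65
position: [0.5538, 0.1888, 0.0846]
tool_rot: [0.0, 0.027, 1.0, -0.0]
force: [-0.2, 0.4, -2.8]
opening: 0.0153
t 15.65 pos [0.5538 0.1888 0.0846] yaw 86.87 F [-0.2  0.4 -2.8] M [0.04 0.03 0.01] open 0.0153
turn [-0.01  0.05  0.07] shift now [ 0.01 -0.08  0.01] after turn [ 0.01 -0.08  0.01]
```

View pics/s9.png

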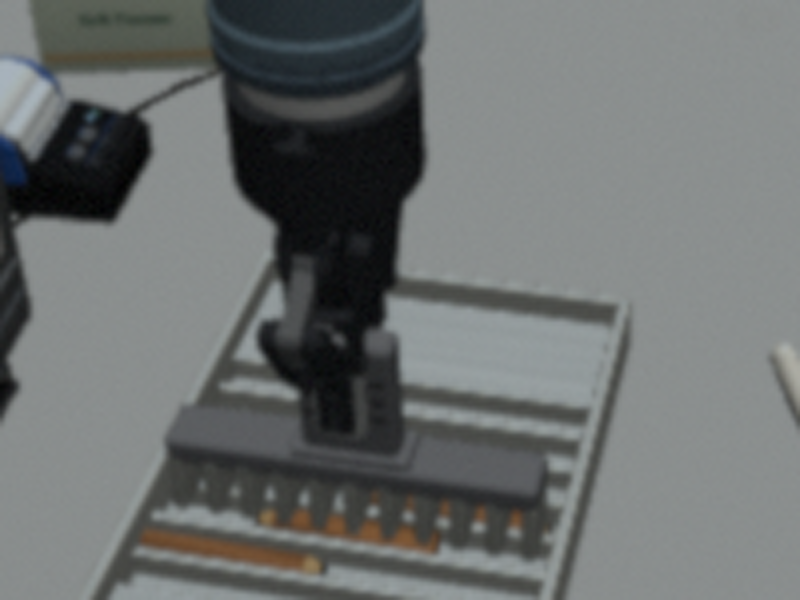

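All three pencils now look to be in separate grooves. I'll lift the rake and move it out over the bench.

```bash
python3 -m handwheel '[[[0,0,-1,0,0,0],[0,0,-2,0,0,0],[0,0,-2,0,0,0],[0,-2,-1,0,0,0],[0,-4,0,0,0,0],[0,-4,0,0,0,0],[0,-4,0,0,0,0],[0,-4,0,0,0,0],[0,-4,0,0,0,0],[0,-4,0,0,0,0]]]'; python3 -c "
from h import *
go(.556,-.08,.13,86.8)"
```

```text
clock: 16.7
position: [0.5419, -0.074, 0.1551]
tool_rot: [0.005, 0.022, 1.0, 0.0]
force: [0.2, 0.4, -2.6]
opening: 0.0146
t 16.7 pos [ 0.5419 -0.074   0.1551] yaw 87.45 F [ 0.2  0.4 -2.6] M [0.   0.02 0.01] open 0.0146
turn [0.03 0.59 0.65] shift now [-1.41 -0.54  2.52] after turn [-1.44 -0.52  2.51]
```

```bash
python3 -m handwheel '[[[-0.7,-0.7,1,0,0.6,0.6],[-0.7,0,1,0,0,0],[0,0,0,0,0,0],[0,0,0,0,0,0],[0,0,0,0,0,0],[0,0,0,0,0,0],[0,0,0,0,0,0],[0,0,0,0,0,0],[0,0,0,0,0,0],[0,0,0,0,0,0]]]'; python3 -c "
from h import *
go(.556,-.08,.062,86.8)
shot('side','s10',(180,200,380,350),4);shot('top','t10',(170,150,330,270),5)"
```

```text
clock: 17.7
position: [0.5569, -0.0819, 0.1373]
tool_rot: [0.001, 0.027, 1.0, -0.0]
force: [0.5, 1.2, -3.0]
opening: 0.0151
t 17.7 pos [ 0.5569 -0.0819  0.1373] yaw 86.85 F [ 0.5  1.2 -3. ] M [ 0.04 -0.05  0.01] open 0.0151
turn [-0.03  0.16  0.05] shift now [0.12 0.19 7.53] after turn [0.1  0.18 7.53]
```

View pics/s10.png

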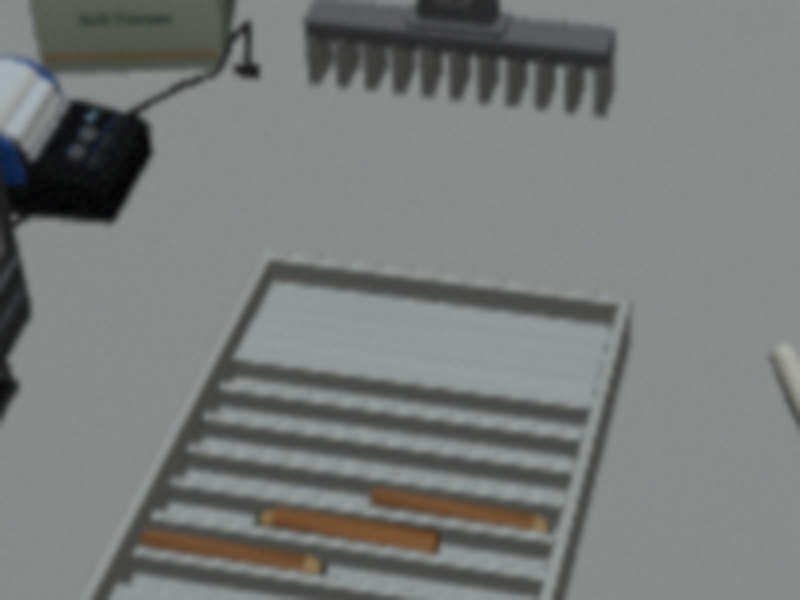

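View pics/t10.png

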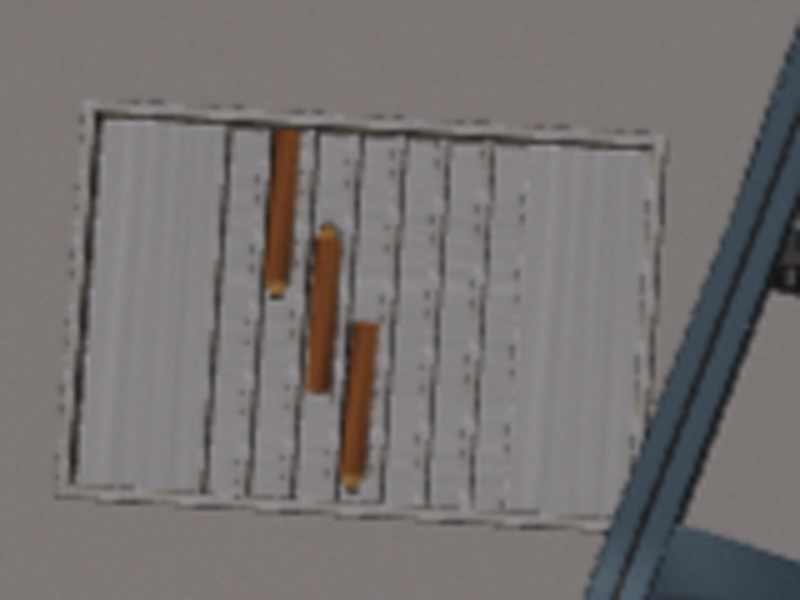

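Both views show the three pencils in three separate grooves: top-view zoom (283,210), (322,310) and (360,405). I'll check their angle, groove and height numerically.

```bash
python3 -c "
from h import *
a=np.radians(-93.1);u=np.array([np.cos(a),np.sin(a)]);v=np.array([-u[1],u[0]]);C=np.array([.5534,.1696])
def lines(n,box):
  im=cv2.imread('pics/%s10_raw.png'%n[0]);m=cv2.inRange(cv2.cvtColor(im,cv2.COLOR_BGR2HSV),(3,90,50),(22,255,255))
  k=np.zeros_like(m);x0,y0,x1,y1=box;k[y0:y1,x0:x1]=m[y0:y1,x0:x1];out=[]
  for c in cv2.findContours(k,0,2)[0]:
    if cv2.contourArea(c)<30: continue
    r=cv2.minAreaRect(c);L=cv2.fitLine(c,2,0,.01,.01).ravel();out.append((r,L))
  return out
def tri(pt,ps):
  A=[];b=[]
  M=np.zeros((3,3));h=np.zeros(3)
  for n,p in(('top',pt),('side',ps)):
    a0=ray(n,[p],.2)[0];d=ray(n,[p],0.)[0]-a0;d/=np.linalg.norm(d);Q=np.eye(3)-np.outer(d,d);M+=Q;h+=Q@a0
  return np.linalg.solve(M,h)
T=sorted(lines('top',(180,165,310,260)),key=lambda r:r[0][0][0]);S=sorted(lines('side',(190,260,340,400)),key=lambda r:r[0][0][0])
print(len(T),len(S))
for (r,L),(r2,L2) in zip(T,S):
  for z in (.013,.019):
    h=max(r[1])/2; p=ray('top',[r[0],(L[2]-h*L[0],L[3]-h*L[1]),(L[2]+h*L[0],L[3]+h*L[1])],z);d=p[2]-p[1]
    w=p[0][:2]-C;print(z,'u,v mm',(u@w*1e3).round(1),(v@w*1e3).round(1),'len',np.linalg.norm(d).round(4),'ang to groove',np.degrees(np.arctan2(d[:2]@u,d[:2]@v)).round(1))
  print('tri',tri(r[0],r2[0]).round(4), 'groove floor pt dz ref')
# bias of tri: tray corner
for pt,ps in [((88/5+170,100/5+150+.6),(247,263.8)),((662/5+170,137/5+150),(337,275)),((642/5+170,532/5+150),None)]:
  if ps: print('corner tri (z .034)',tri(pt,ps).round(4))
"
```

```text
3 3
0.013 u,v mm -47.3 51.7 len 0.0808 ang to groove 0.2
0.019 u,v mm -46.3 50.9 len 0.0805 ang to groove 0.2
tri [0.6064 0.2132 0.0175] groove floor pt dz ref
0.013 u,v mm -23.2 5.3 len 0.0804 ang to groove -0.7
0.019 u,v mm -22.3 4.8 len 0.0801 ang to groove -0.7
tri [0.5581 0.1916 0.0165] groove floor pt dz ref
0.013 u,v mm -3.1 -42.2 len 0.0824 ang to groove 1.2
0.019 u,v mm -2.3 -42.6 len 0.082 ang to groove 1.2
tri [0.5103 0.1743 0.0179] groove floor pt dz ref
corner tri (z .034) [0.5906 0.255  0.2243]
corner tri (z .034) [0.5425 0.0267 0.0449]
```

All three are within about 1° of the grooves and near u = -44, -22 and 0. Their seen-surface height is about 17 mm, against about 28 mm if they were still on the ridges. The two corner checks at the end paired different corners, so I'm ignoring them. Now I'll stand the rake down.

```bash
python3 -m handwheel '[[[0.1,0.2,2,0,0,0],[0,0,2,0,0,0],[0,0,1.5,0,0,0],[0,0,0.8,0,0,0],[0,0,0.4,0,0,0],[0,0,0.2,0,0,0],[0,0,0,0,0,0],[0,0,0,0,0,0],[0,0,0,0,0,0],[0,0,0,0,0,0]]]'; python3 -c "
from h import *
go(.556,-.08,.062,86.8)"
```

```text
clock: 18.8
position: [0.5593, -0.0818, 0.0696]
tool_rot: [0.005, 0.028, 1.0, -0.002]
force: [0.3, -0.2, -1.7]
opening: 0.0149
t 18.8 pos [ 0.5593 -0.0818  0.0696] yaw 86.77 F [ 0.3 -0.2 -1.7] M [ 0.   -0.02 -0.01] open 0.0149
turn [-0.16  0.58 -0.03] shift now [0.35 0.16 0.76] after turn [0.34 0.16 0.76]
```

```bash
python3 -m handwheel '[[[0,0,0,-0.1,0.6,0],[0,0,0.2,0,0,0],[0,0,0.2,0,0,0],[0,0,0.1,0,0,0],[0,0,0.1,0,0,0],[0,0,0,0,0,0],[0,0,0,0,0,0],[0,0,0,0,0,0],[0,0,0,0,0,0],[0,0,0,0,0,0]]]'; python3 -c "
from h import *
go(.556,-.08,.062,86.8)"
```

```text
clock: 19.8
position: [0.5596, -0.0818, 0.0636]
tool_rot: [-0.0, 0.028, 1.0, -0.001]
force: [-0.1, 0.4, -2.3]
opening: 0.0152
t 19.8 pos [ 0.5596 -0.0818  0.0636] yaw 86.78 F [-0.1  0.4 -2.3] M [-0.05 -0.03  0.02] open 0.0152
turn [-0.07 -0.02 -0.02] shift now [0.37 0.16 0.16] after turn [0.37 0.16 0.16]
```

```bash
python3 -m handwheel '[[[0,0,0.1,0,0,0],[0,0,0.05,0,0,0],[0,0,0,0,0,0],[0,0,0,0,0,0],[0,0,0,0,0,0],[0,0,0,0,0,0],[0,0,0,0,0,0],[0,0,0,0,0,0],[0,0,0,0,0,0],[0,0,0,0,0,0]]]'; python3 -c "
from h import *
go(.556,-.08,.062,86.8)"
```

```text
clock: 20.8
position: [0.5597, -0.0819, 0.0621]
tool_rot: [-0.0, 0.028, 1.0, -0.001]
force: [0.4, 0.1, -1.7]
opening: 0.015
t 20.8 pos [ 0.5597 -0.0819  0.0621] yaw 86.78 F [ 0.4  0.1 -1.7] M [0.03 0.   0.02] open 0.015
turn [-0.08 -0.   -0.02] shift now [0.38 0.17 0.01] after turn [0.38 0.17 0.01]
```

```bash
python3 -m handwheel '[[[0,0,0.05,0,0,0],[0,0,0.05,0,0,0],[0,0,0,0,0,0],[0,0,0,0,0,0],[0,0,0,0,0,0],[0,0,0,0,0,0],[0,0,0,0,0,0],[0,0,0,0,0,0],[0,0,0,0,0,0],[0,0,0,0,0,0]]]'; python3 -c "
from h import *
go(.556,-.08,.062,86.8)"
```

```text
clock: 21.8
position: [0.5599, -0.0819, 0.062]
tool_rot: [0.0, 0.028, 1.0, -0.001]
force: [-1.0, -0.9, 0.7]
opening: 0.0152
t 21.8 pos [ 0.5599 -0.0819  0.062 ] yaw 86.78 F [-1.  -0.9  0.7] M [0.02 0.09 0.05] open 0.0152
turn [-0.09  0.04 -0.02] shift now [0.4  0.17 0.  ] after turn [0.4  0.17 0.  ]
```

Contact: the rake is now standing on the bench. Opening the gripper.

```bash
python3 -m handwheel '[[[0,0,0,0,0,0],[0,0,0,0,0,0],[0,0,0,0,0,0],[0,0,0,0,0,0],[0,0,0,0,0,0],[0,0,0,0,0,0],[0,0,0,0,0,0],[0,0,0,0,0,0],[0,0,0,0,0,0],[0,0,0,0,0,0]]]' 8.5; python3 -c "
from h import *
go(.556,-.08,.2,86.8)"
```

```text
clock: 22.8
position: [0.561, -0.0823, 0.0625]
tool_rot: [0.002, 0.028, 1.0, -0.001]
force: [0.5, -0.0, 0.8]
opening: 0.085
t 22.8 pos [ 0.561  -0.0823  0.0625] yaw 86.78 F [ 0.5 -0.   0.8] M [ 0.01 -0.05  0.04] open 0.085
turn [-0.13  0.18 -0.02] shift now [  0.47   0.17 -13.75] after turn [  0.52   0.21 -13.75]
```

```bash
python3 -m handwheel '[[[0,0,-1,0,0,0],[0,0,-1.5,0,0,0],[0,0,-2,0,0,0],[0,0,-2.5,0,0,0],[0,0,-3,0,0,0],[0,0,-3,0,0,0],[0,0,-1,0,0,0],[0,0,0,0,0,0],[0,0,0,0,0,0],[0,0,0,0,0,0]]]'; python3 -m handwheel '[[[0,-3,0,0,0,0],[1,-4,0,0,0,0],[1,-4,0,0,0,0],[1,-4,0,0,0,0],[1,-4,0,0,0,0],[1,-4,0,0,0,0],[1,-3,0,0,0,0],[0,0,0,0,0,0],[0,0,0,0,0,0],[0,0,0,0,0,0]]]'; python3 -c "
from h import *
go(.556,-.08,.2,86.8)
shot('side','s11',(180,130,420,310),3);shot('top','t11',(150,140,470,320),2.5)"
```

```text
clock: 23.8
position: [0.5592, -0.0815, 0.2097]
tool_rot: [0.001, 0.028, 1.0, -0.001]
force: [-0.4, 0.6, 0.2]
opening: 0.0849
clock: 24.8
position: [0.4764, -0.3414, 0.1917]
tool_rot: [-0.011, 0.027, 1.0, 0.008]
force: [-0.3, 0.3, 0.4]
opening: 0.085
t 24.8 pos [ 0.4764 -0.3414  0.1917] yaw 86.93 F [-0.3  0.3  0.4] M [-0.05 -0.03 -0.02] open 0.085
turn [ 0.92 -1.24  0.14] shift now [-6.54 26.54 -0.54] after turn [-6.49 26.55 -0.83]
```

View pics/s11.png

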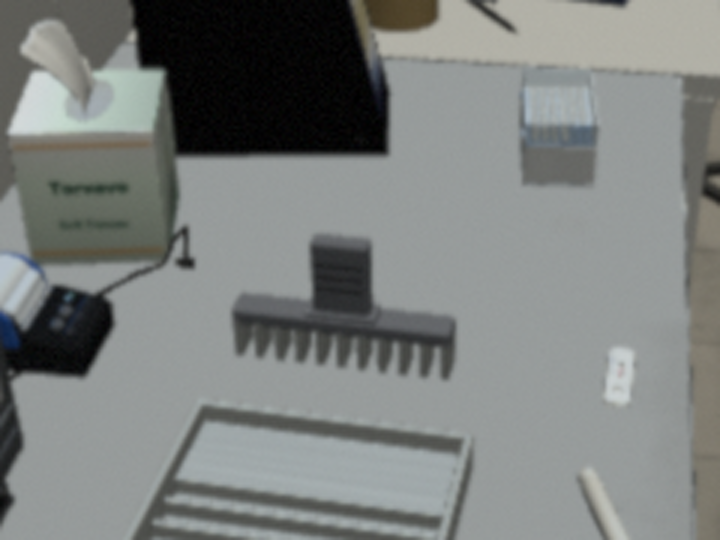

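View pics/t11.png

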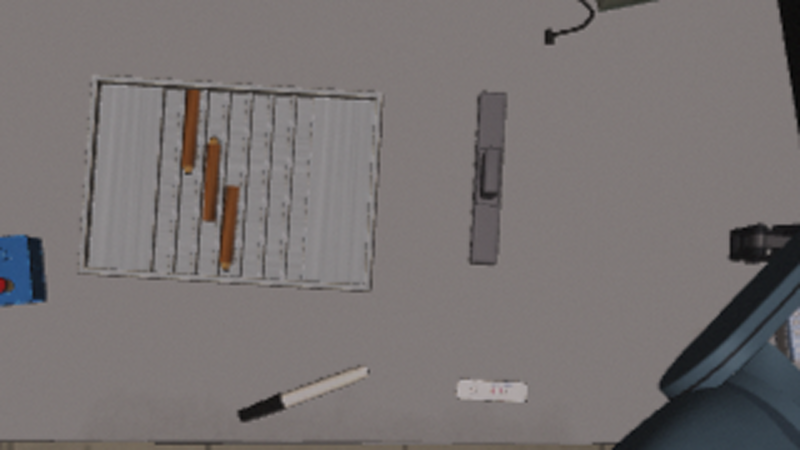

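The rake stands upright beside the tray, at top-view zoom (488,178). The pencils are in their grooves, and the marker and cassette are where they started. The arm is clear, so I'll hand in.

```bash
python3 -c "
from plant import job_done
print(job_done())"
```

```text
the job is handed in; nothing more can be done
None
```

I handed the job in at about 25 s of the 72 s allowed. All three pencils lie in grooves, and the rake stands upright on the bench about 8 cm from the tray.

- **What I did:** I gripped the rake and lowered it onto the landing at the robot's right-hand end of the tray. One stroke in short steps, tine tips about 3–4 mm above the ridges, put the pencils down one after another. I then set the rake on the bench, let go and backed the arm off.
- **Pencils:** before the rake was set down, they measured within about 1.2° of the grooves. They sat near the groove centres at -44, -22 and 0 mm, off by about 3 mm at most. Their seen height was about 17 mm, against about 28 mm if they were still on the ridges. They looked the same in the last top view.
- **Forces:** readings at the end of each move stayed below about 4 N, mostly the rake's own weight. I did not read forces within a move.
- **Marker and cassette:** both look unmoved in the last top view; I did not measure them.
- **Checks that failed or disagreed:** the tray corners in the side camera came out up to about 3 px (roughly 3–4 mm) off the top-camera estimate. An attempt to check the height measurement on the tray corners paired the wrong corners, so I ignored it. The height figure therefore has no independent check.

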